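# Find the heavy side of a wheel head on the balancing stand

### The job

Pull the orange isolator plug out of the grey drive box and leave it in the blue tray before you turn the wheel. Then take the red crank handle, turn the wheel head slowly round to feel which side of it is heavy (it looks the same all round), and bring the heavy side straight down. Finish while still gripping the red handle, holding the wheel still with its heavy side at the bottom; leave the other things on the bench where they are.

Things in the scene. Friction and masses are not known exactly. Their poses are not given: they have to be found in the camera images.
- drivebox: grey drive box fixed to the bench, 100 (x) x 80 (y) x 60 mm high, origin at the centre of its underside, z up. In the middle of its top is a square socket, 19.5 mm wide and 34 mm deep; inside, a sprung ball on the +x side holds the plug's waist.
- plug: orange isolator plug, no cable, 60 g, upright and fully home in the socket at the start, its axes along the box's. Origin: centre of the shank's lower end, z up the shank. Black 18 mm square shank z = 0 to 30 mm (brass waist 10.5 to 21.5), 34 mm square flange z = 30 to 36 resting on the box top, grip block z = 36 to 70, 18 mm in x by 32 mm in y: pinch it across x
- plug_grip (a point): centre of the plug's grip block, 53 mm above the plug's origin; axes of the plug. A straight pull upward of roughly 10 to 20 N clears the detent within the first 7 mm; the shank is clear of the box after 30 mm
- plug_mid (a point): centre of the plug, 35 mm above its origin; axes of the plug
- tray: blue open tray fixed to the bench, outside 180 (x) x 140 (y) x 30 mm high, walls and floor 5 mm; origin at the centre of its underside, z up
- stand: blue balancing stand fixed to the bench: base 200 (x) x 150 mm and, on its -y side, a post carrying a level axle. Origin on the bench right below the centre of the wheel; z up, y along the axle towards the crank and the red handle
- hub (a point): centre of the wheel on the axle, 170 mm above the bench; axes of the stand. The wheel is a clay-white disc of 200 mm diameter, y = -16 to +16 mm, its crank arm up to y = 28. Crank, handle and counter-boss balance one another, but the disc hides a lead slug (0.5 kg within 15 %, 70 mm from the axle) at an unknown place unrelated to the crank, 0.5 rad or more off the bottom at the start
- wheel (a joint): turn of the wheel (rad, unlimited, counts on past a full turn). 0: red handle straight above the axle; growing: from there towards the stand's +x. At value q the handle's centre lies from the hub, in the stand's axes, at (0.070 sin q, 0.090, 0.070 cos q) m. Starts within 0.8 rad of 0. A greased bearing drags with 0.43 N m, more than the slug's 0.34 N m, so it stays where it is left
- handle: red crank handle, 26 mm diameter, 100 mm long, level along the axle; it spins freely on its own axis, so gripped from above it can be led round the full circle with the gripper kept upright. Led slowly (40 mm/s or less) it takes about 6 N, some 5 N more where the slug rises level with the axle, 5 N less where it sinks. Origin at its centre; y along it away from the wheel, x and z turn with it
- spray: bystander: white bottle with red cap, 72 mm diameter, 190 mm high, origin under its centre
- glaze: bystander: blue jar with black lid, 68 mm diameter, 85 mm high, origin under its centre
- bowl: bystander: green bowl, 120 mm diameter, 55 mm high, origin under its centre
- brush: bystander: brush 200 mm long lying along its x, 20 mm high, origin under its centre
- spanner: bystander: spanner 180 mm long lying along its x, 8 mm high, origin under its centre
- vase: bystander: small terracotta vase, 84 mm diameter, 105 mm high, origin under its centre
Not all that is in view belongs to the job. There is more than one size of the tray; the one meant has the size given above.

How it is judged (in metres and radians):
On the way, in this order (a step that is already met when the one before it is completed fails the run):
1. the plug is out of the socket (z of plug in the frame of drivebox above 0.062 m), for 0.1 s.
2. the plug is in the tray, let go (x of plug_mid in the frame of tray between -0.085 and 0.085 m and y of plug_mid in the frame of tray between -0.065 and 0.065 m and z of plug_mid in the frame of tray below 0.05 m and contact force between the fingers and plug below 0.1 N), for 0.2 s.
At the end, for the whole second after the job is handed in: The fingers grip the red handle (over 3 N); the wheel is still (under 0.1 rad/s), its heavy side within 17 degrees of straight down (slug centre, slug_c0, at most 103 mm over the bench); the plug rests let go in the tray, its centre within the walls and under 50 mm high (all of step 2 and linear speed of plug below 0.05 m/s and height (world z) of slug_c0 below 0.1032 m and velocity of joint wheel between -0.1 and 0.1 rad/s and contact force between the fingers and handle above 3 N); the arm keeps its last pose, push and grip.
It fails at once if the wheel is turned (handle led off by more than 15 mm) before the plug lies in the tray (distance of handle from where it was at the start of the episode above 0.015 m and not (x of plug_mid in the frame of tray between -0.085 and 0.085 m and y of plug_mid in the frame of tray between -0.065 and 0.065 m and z of plug_mid in the frame of tray below 0.05 m)).
It fails at once if a bystander is pushed more than 40 mm (distance of any of spray, glaze, bowl, brush, spanner, vase from where it was at the start of the episode above 0.04 m).
It also fails if it takes over 72 s, if anything falls off the work surface, if the arm or the gripper's body presses on something with over 40 N, if the wrist force passes 120 N, or if a joint passes its speed limit or range.

### The arm

A 7-joint arm with a two-finger parallel gripper is mounted at the origin on the work surface. World frame = base frame: x ahead of the robot, y to its left, z up, the work surface at z = 0. Lengths are in mm, angles in rad, forces in N, time in s.
With the tool pointing down it reaches from about 400 to 850 mm from the base axis. Payload 6.9 kg.
Tool frame: the origin (TCP) lies where the fingers leave the gripper's body, on its centre line; the fingertips stand 73 mm ahead of it and the grasp point (between the pads) lies 54 mm ahead of it; z points along the fingers, y is the line along which they close (so a half turn about z gives the same grasp; the last joint's range is limited). The gripper opens to 85 mm and grips with 20 to 120 N. Pads are 22 mm wide; open, the fingers measure 114 mm over their backs; the gripper's body (76 mm by 85 mm) begins 54 mm behind the grasp point. The pads swing forward as they close: fully open they stand 13 mm farther back than shut.
Start: joints at [1.343, 0.507, -0.238, 1.5, 0.126, 1.149, -0.155], TCP at [204.152, -590.708, 303.875] pointing down, gripper open.
Joint ranges: [-3.08, 3.08], [-0.24, 2.05], [-1.43, 1.35], [0, 2.5], [-1.52, 4.66], [0.17, 1.96], [-2.89, 2.89]. Speed limits (rad/s): [2.39, 2.39, 3.14, 3.14, 3.14, 3.14, 3.14].

### API

Orientations are given as a rotation vector (axis times angle).
In Python, from rig import ctrl, snapshot gives the robot as it stands.
- The arm moves only by the shell command python3 -m crank 'ROWS'. ROWS is a JSON object whose one key "targets" holds a list of rows, each a list of 5 numbers: the shift along the tool's x, y, z in cm, then the turn about the tool's z in degrees, then the finger opening in cm, from 0 to 8.54. A call has 1 to 20 rows; each row is the pose to reach, as a shift and turn from the pose commanded when the call began, along the tool's axes at that moment; what a row does not reach only later rows make up. A row lasts 1/10 s, in which the tool goes at most 50 mm and 8.59 degrees, less where a joint would pass 70% of its speed; a pose out of reach is approached as far as the arm can. A call with a gripper value outside its range is refused whole. The fingers move at their own pace and stop on an object; the grip force is fixed at half the most. Time passes only in rows, so rows that repeat a pose let the fingers close. It gives the time, the measured TCP pose, the force, the opening and the grip force at its end, in the units of the state.
- ctrl.state(): the state, without advancing time (a new reading comes with each control period).
- snapshot(name): name is "scene" or "side" or "wrist"; returns a dict with "color" (400x640x3 uint8, red, green, blue), "range_z" (400x640 float32, mm along the optical axis (not along the pixel's ray), 0 where there is no reading), "mtx" (3x3 intrinsics, pixels), "extrinsics" (4x4, takes a point from camera to world coordinates). Camera axes: x right, y up, looking along -z (the intrinsics and any distortion apply to the point x, -y, -z); pixel columns grow to the right and rows downward; lengths in mm; the calibration is good to about 2 mm. A picture is of the moment at which its call begins.
- ctrl.sign_off(): hands the job in; it is judged then, once.
The state is a dict: "time": time; "joints": joint angles; "qvel": joint speeds; "effort": joint torques, N m; "tool_pos": TCP position; "eef_rot": TCP orientation; "wrist_force": force on the tool from outside, world axes, zero at the start; "torque": the same for the moment, N m; "opening": finger opening in mm; "finger_force": force on a finger pad.
Only numpy, scipy, OpenCV 4.12 (cv2) and the standard library are available. Lean on these libraries where they do the work, as an engineer would, in place of code of your own. Each camera call takes 0.05 s, during which the arm holds its last target. There are 200 camera calls.

## Working session

There is one attempt and no reset: what is moved stays moved. The work goes in short steps, Python scripts to look and compute and a shell command to move; the robot and the scene stay as the last step left them, time stands still between calls to the robot, and variables do not carry over. Pictures are saved under pics/ and viewed, at most 10 in all, crops included, and the job is handed in when it is done.

```bash
mkdir -p pics; ls; cat > h.py <<'E'
import numpy as np, cv2
from rig import ctrl, snapshot
def cloud(s):
    K=s["mtx"];z=s["range_z"].astype(float);E=s["extrinsics"]
    v,u=np.mgrid[:400,:640]
    P=np.stack([(u-K[0,2])/K[0,0]*z,-(v-K[1,2])/K[1,1]*z,-z],-1)
    W=P@E[:3,:3].T+E[:3,3]; W[z==0]=np.nan
    return W
E
python3 - <<'E'
from h import *
import pickle
print({k:np.round(v,3) for k,v in ctrl.state().items()})
S={}
for n in("scene","side"):
    S[n]=snapshot(n); cv2.imwrite(f"pics/{n}0.png",S[n]["color"][...,::-1])
    print(n,S[n]["extrinsics"].round(2).tolist(),S[n]["mtx"].tolist())
pickle.dump(S,open("s0.pkl","wb"))
E
```

```text
pics
{'time': np.float64(0.0), 'joints': array([ 1.343,  0.508, -0.238,  1.501,  0.126,  1.149, -0.155]), 'qvel': array([-0.   , -0.001, -0.001, -0.001,  0.001, -0.   ,  0.001]), 'effort': array([-1.0000e-03, -6.2059e+01, -2.1860e+00, -2.4966e+01,  1.3000e-02,
        1.2000e-02, -0.0000e+00]), 'tool_pos': array([ 204.007, -590.372,  303.031]), 'eef_rot': array([-3.096e+00, -5.200e-01,  1.000e-03]), 'wrist_force': array([-0.592, -0.274, -0.498]), 'torque': array([0.02 , 0.016, 0.012]), 'finger_force': np.float64(0.0), 'opening': np.float64(85.077)}
scene [[-0.05, -0.77, 0.64, 1248.68], [1.0, -0.04, 0.04, 31.93], [-0.01, 0.64, 0.77, 1064.84], [0.0, 0.0, 0.0, 1.0]] [[398.62118008946817, 0.0, 319.4515449613009], [0.0, 398.62118008946817, 197.57410541391874], [0.0, 0.0, 1.0]]
side [[0.96, 0.19, -0.21, 181.41], [-0.28, 0.66, -0.69, -1115.22], [0.0, 0.72, 0.69, 1272.47], [0.0, 0.0, 0.0, 1.0]] [[441.2806569422606, 0.0, 325.5694209739028], [0.0, 441.2806569422606, 198.91180905790551], [0.0, 0.0, 1.0]]
```

View pics/scene0.png

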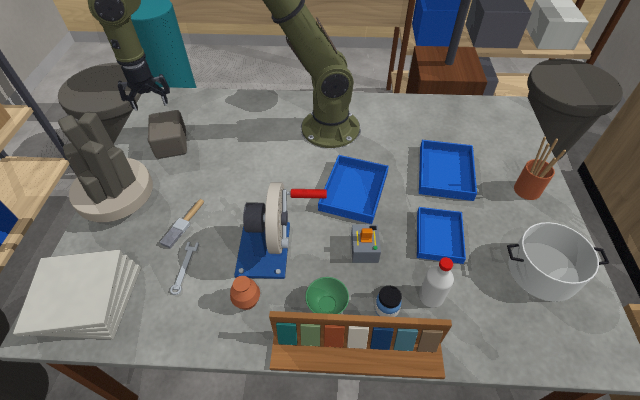

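View pics/side0.png

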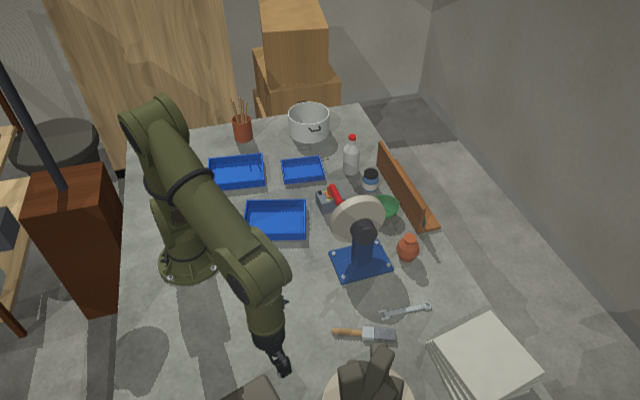

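The scene view shows three blue trays at (355,188), (447,170) and (441,235). The drive box with the orange plug is at (367,240). The red handle is at (308,193) on the wheel at (275,218), and the stand base is at (264,250). The side view shows the same things. I'll measure the trays, box, plug, wheel and handle next.

```bash
python3 - <<'E'
from h import *
import pickle
S=pickle.load(open("s0.pkl","rb")); s=S["scene"]; W=cloud(s); c=s["color"]
hsv=cv2.cvtColor(c,cv2.COLOR_RGB2HSV); H,Sa,V=hsv[...,0],hsv[...,1],hsv[...,2]
blue=(H>100)&(H<125)&(Sa>120)
v,u=np.mgrid[:400,:640]
def box(u0,u1,v0,v1): return (u>=u0)&(u<=u1)&(v>=v0)&(v<=v1)
def rep(n,m):
    P=W[m]; P=P[~np.isnan(P[:,0])]
    if len(P)<4: print(n,len(P));return
    r=cv2.minAreaRect(P[:,:2].astype(np.float32))
    print(n,len(P),"med",np.median(P,0).round(0),"z",np.percentile(P[:,2],[2,98]).round(0),"rect",np.round(r[0],1),np.round(r[1],1),round(r[2],1))
for n,b in dict(A=box(315,392,150,225),B=box(412,482,135,203),C=box(410,470,203,266)).items():
    rep("tray"+n,blue&b&(W[...,2]>3)&(W[...,2]<45)); rep(" rim"+n,blue&b&(W[...,2]>24)&(W[...,2]<36))
rep("standbase",blue&box(225,300,215,285)&(W[...,2]<40)&(W[...,2]>2))
orange=(H>8)&(H<25)&(Sa>150)&box(350,385,220,250); rep("plug",orange); rep("plugtop",orange&(W[...,2]>80))
rep("boxtop",box(345,385,222,266)&(W[...,2]>54)&(W[...,2]<64))
red=((H<6)|(H>174))&(Sa>150); rep("handle",red&box(285,330,183,203))
Pm=W[red&box(285,330,183,203)]; q=Pm-np.nanmean(Pm,0); print(np.linalg.svd(q)[2][0])
rep("wheel",box(240,300,170,265)&(Sa<70)&(V>120)&(W[...,2]>60))
for n,b in dict(spray=box(418,455,258,310),glaze=box(375,403,286,315),bowl=box(303,350,278,318),vase=box(228,262,275,310),brush=box(160,205,198,248),spanner=box(165,200,238,295)).items(): rep(n,b&(W[...,2]>5))
im=cv2.resize(c[140:320,215:475],None,fx=3,fy=3,interpolation=cv2.INTER_CUBIC)[:, :780]
cv2.imwrite("pics/crop1.png",im[...,::-1])
print(ctrl.state()["time"])
E
```

```text
trayA 3140 med [331.  95.   8.] z [ 3. 42.] rect [333.   94.5] [187.9 249.1] 75.0
 rimA 301 med [351.  90.  30.] z [24. 36.] rect [333.   94.5] [187.5 249.1] 75.1
trayB 2907 med [228. 432.   9.] z [ 3. 42.] rect [228.1 426.8] [188.3 248.7] 82.9
 rimB 343 med [285. 436.  30.] z [24. 36.] rect [227.9 425.6] [186.1 249.1] 83.2
trayC 2089 med [512. 369.   7.] z [ 3. 32.] rect [512.2 365.2] [140.3 185.9] 83.9
 rimC 360 med [529. 366.  29.] z [24. 34.] rect [512.  365.5] [140.2 185.8] 84.1
standbase 1466 med [ 641. -194.   16.] z [ 9. 27.] rect [ 593.2 -187.3] [195.6 149.7] 1.7
plug 151 med [577. 127.  86.] z [ 63. 102.] rect [561.8 127.2] [34.7 50.1] 84.3
plugtop 90 med [575. 126.  98.] z [ 82. 103.] rect [569.4 126.7] [20.9 31.8] 5.6
boxtop 574 med [584. 125.  60.] z [55. 64.] rect [570.1 127. ] [103.2  80.2] 2.6
handle 311 med [545. -44. 230.] z [217. 235.] rect [541.4 -44.4] [22.2 93.9] 2.7Traceback (most recent call last):
  File "<stdin>", line 19, in <module>
    u, s, vh = gufunc(a, signature=signature)
               ~~~~~~^^^^^^^^^^^^^^^^^^^^^^^^
    raise LinAlgError("SVD did not converge")
numpy.linalg.LinAlgError: SVD did not converge
```

```bash
python3 - <<'E'
from h import *
import pickle
S=pickle.load(open("s0.pkl","rb"))
for name,bx in dict(scene=(285,330,183,203),side=(320,350,178,210)).items():
    s=S[name]; W=cloud(s); c=s["color"]
    hsv=cv2.cvtColor(c,cv2.COLOR_RGB2HSV); H,Sa,V=[hsv[...,i].astype(int) for i in range(3)]
    v,u=np.mgrid[:400,:640]
    def box(u0,u1,v0,v1): return (u>=u0)&(u<=u1)&(v>=v0)&(v<=v1)
    red=((H<6)|(H>174))&(Sa>150)&box(*bx); P=W[red];P=P[~np.isnan(P[:,0])]
    # fit cylinder r=13 with axis yaw
    from scipy.optimize import least_squares
    def f(p):
        d=np.array([-np.sin(p[2]),np.cos(p[2])]); n=np.array([d[1],-d[0]])
        return np.hypot((P[:,:2]-[p[0],-40])@n,P[:,2]-p[1])-13
    r=least_squares(f,[540,220,0.03],loss="soft_l1"); d=np.array([-np.sin(r.x[2]),np.cos(r.x[2])]); t=(P[:,:2]-[r.x[0],-40])@d
    print(name,"handle x@y=-40,z,yaw",r.x.round(3),"rms",np.std(r.fun).round(2),"y ends",np.percentile(t,[1,99]).round(1)-40,len(P))
    g=(Sa<70)&(V>110)&(W[...,2]>60)&(np.abs(W[...,1]+140)<90)&(abs(W[...,0]-600)<150)
    Q=W[g]; print(name,"wheel",len(Q),np.percentile(Q,[1,50,99],axis=0).round(0).tolist())
c=S["scene"]["color"]
im=cv2.resize(c[140:320,215:475],None,fx=3,fy=3,interpolation=cv2.INTER_CUBIC)
cv2.imwrite("pics/crop1.png",im[...,::-1])
s=S["scene"];W=cloud(s)
v,u=np.mgrid[:400,:640]
for n,(a,b,cc,d) in dict(spray=(418,455,258,310),glaze=(375,403,286,315),bowl=(303,350,278,318),vase=(228,262,275,310)).items():
    m=(u>=a)&(u<=b)&(v>=cc)&(v<=d)&(W[...,2]>8); print(n,np.nanpercentile(W[m],[5,50,95],axis=0).round(0).tolist())
E
```

```text
scene handle x@y=-40,z,yaw [5.36197e+02 2.20002e+02 2.40000e-02] rms 1.7 y ends [-91.2   2.5] 311
scene wheel 1301 [[521.0, -149.0, 119.0], [633.0, -122.0, 230.0], [687.0, -98.0, 271.0]]
side handle x@y=-40,z,yaw [5.36153e+02 2.20492e+02 5.00000e-03] rms 2.35 y ends [-94.5   0.7] 129
side wheel 1427 [[491.0, -154.0, 91.0], [571.0, -147.0, 215.0], [681.0, -118.0, 271.0]]
spray [[708.0, 281.0, 17.0], [739.0, 306.0, 119.0], [757.0, 340.0, 190.0]]
glaze [[746.0, 156.0, 28.0], [779.0, 182.0, 83.0], [797.0, 210.0, 87.0]]
bowl [[711.0, -32.0, 10.0], [751.0, 17.0, 36.0], [856.0, 68.0, 136.0]]
vase [[691.0, -239.0, 16.0], [775.0, -203.0, 75.0], [798.0, -175.0, 106.0]]
```

View pics/crop1.png

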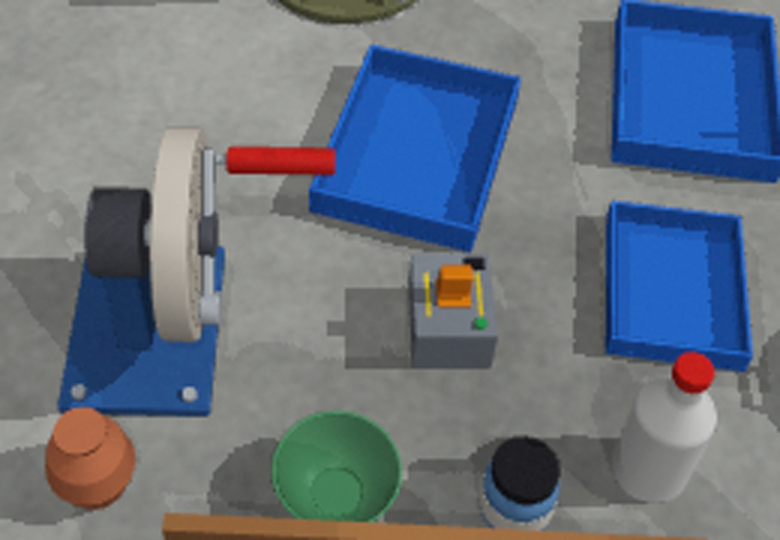

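Candidates:
- **Trays:** A (355,188) is 249x188, B (447,170) is 249x188 and C (441,235) is 186x140. C matches the given size.
- **Orange things:** the plug at (367,235) on the grey box and the terracotta vase at (245,292). I choose the plug.
- **Red things:** the handle at (308,193) and the bottle cap at (446,264). I choose the handle.

The crop confirms the orange block on the grey box at crop (455,283), the handle at (280,160), and C as the smaller tray at (675,285).

```bash
cat >> h.py <<'E'
from scipy.spatial.transform import Rotation as R
def go(tcp,yaw=None):
    "shift cm in tool axes and turn deg to bring tool y to world yaw (deg)"
    s=ctrl.state(); M=R.from_rotvec(s["eef_rot"]).as_matrix()
    d=M.T@(np.array(tcp)-s["tool_pos"])/10; t=0
    if yaw is not None:
        a=np.degrees(np.arctan2(M[1,1],M[0,1])); t=-(yaw-a); t=(t+90)%180-90
    return d.round(2),np.round(t,1)
E
python3 - <<'E'
from h import *
M=R.from_rotvec(ctrl.state()["eef_rot"]).as_matrix(); print(M.round(3))
for p in [(204,-590,440),(570,127,440),(570,127,200),(570,127,143)]: print(p,go(p,2.6))
E
```

```text
[[ 0.945  0.327 -0.001]
 [ 0.327 -0.945  0.001]
 [-0.    -0.002 -1.   ]]
(204, -590, 440) (array([ 1.000e-02, -6.000e-02, -1.369e+01]), np.float64(-73.5))
(570, 127, 440) (array([ 58.03, -55.87, -13.6 ]), np.float64(-73.5))
(570, 127, 200) (array([ 58.03, -55.83,  10.4 ]), np.float64(-73.5))
(570, 127, 143) (array([ 58.03, -55.82,  16.1 ]), np.float64(-73.5))
```

```bash
python3 -m crank '{"targets":[[0,0,-5,0,8.5],[0,0,-10,0,8.5],[0,0,-13.7,-8,8.5],[58,-55.8,-13.7,-73.5,8.5],[58,-55.8,-13.7,-73.5,8.5],[58,-55.8,-13.7,-73.5,8.5],[58,-55.8,-13.7,-73.5,8.5],[58,-55.8,-13.7,-73.5,8.5],[58,-55.8,-13.7,-73.5,8.5],[58,-55.8,-13.7,-73.5,8.5],[58,-55.8,-13.7,-73.5,8.5],[58,-55.8,-13.7,-73.5,8.5],[58,-55.8,-13.7,-73.5,8.5],[58,-55.8,-13.7,-73.5,8.5],[58,-55.8,-13.7,-73.5,8.5],[58,-55.8,-13.7,-73.5,8.5],[58,-55.8,-13.7,-73.5,8.5],[58,-55.8,-13.7,-73.5,8.5],[58,-55.8,-13.7,-73.5,8.5],[58,-55.8,-13.7,-73.5,8.5]]}'
python3 - <<'E'
from h import *
for p in [(570,127,220),(570,127,143)]: print(p,go(p,2.6))
E
```

```text
time: 2.1
tool_pos: [570.3, 133.1, 439.6]
eef_rot: [-2.158, -2.277, -0.003]
wrist_force: [-1.0, 0.1, 0.7]
opening: 85.0
finger_force: 0.0
(570, 127, 220) (array([-7.100e-01, -2.000e-02,  2.196e+01]), np.float64(0.5))
(570, 127, 143) (array([-7.400e-01, -1.000e-02,  2.966e+01]), np.float64(0.5))
```

```bash
python3 -m crank '{"targets":[[0,0,5,0,6],[0,0,10,0,6],[0,0,15,0,6],[0,0,20,0,6],[0,0,22,0,6],[0,0,22,0,6],[0,0,22,0,6]]}'
python3 - <<'E'
from h import *
for p in [(570,127,143)]: print(p,go(p,2.6))
s=snapshot("wrist"); cv2.imwrite("pics/w1.png",s["color"][...,::-1]); W=cloud(s)
hsv=cv2.cvtColor(s["color"],cv2.COLOR_RGB2HSV)
o=(hsv[...,0]>8)&(hsv[...,0]<25)&(hsv[...,1]>150)&(abs(W[...,2]-99)<5)&(np.hypot(W[...,0]-570,W[...,1]-127)<60)
P=W[o]; print(len(P), cv2.minAreaRect(P[:,:2].astype(np.float32)) if len(P)>4 else '',np.median(P[:,2]) if len(P) else '')
E
```

```text
time: 2.8
tool_pos: [570.3, 126.1, 221.5]
eef_rot: [-2.171, -2.27, -0.0]
wrist_force: [-0.3, -0.3, 0.8]
opening: 60.0
finger_force: 0.0
(570, 127, 143) (array([ 0.09, -0.03,  7.85]), np.float64(-0.0))
1253 ((568.5531616210938, 127.15803527832031), (17.55994415283203, 30.97725486755371), 2.916027545928955) 99.30057974240825
```

View pics/w1.png

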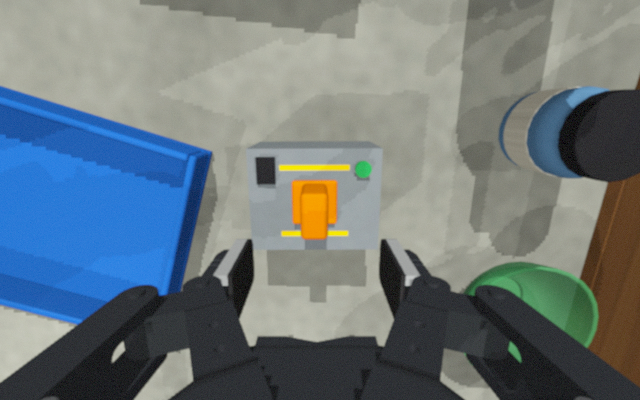

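The wrist view shows the plug's grip block at (315,212), centred between the open fingers (left (235,270), right (400,270)) with nothing in the way. Next I go down, grip and pull.

```bash
python3 -m crank '{"targets":[[0.05,-0.15,4,0,5],[0.05,-0.15,7,0,5],[0.05,-0.15,7.9,0,5],[0.05,-0.15,7.9,0,5],[0.05,-0.15,7.9,0,0],[0.05,-0.15,7.9,0,0],[0.05,-0.15,7.9,0,0],[0.05,-0.15,7.9,0,0],[0.05,-0.15,7.9,0,0],[0.05,-0.15,7.9,0,0],[0.05,-0.15,7.9,0,0]]}'
```

```text
time: 3.95
tool_pos: [569.3, 127.0, 143.8]
eef_rot: [2.17, 2.269, 0.004]
wrist_force: [-1.4, 0.1, 6.2]
opening: 17.3
finger_force: 59.0
```

Gripped at 17.3 mm and 59 N. Now I pull straight up slowly, then lift.

```bash
python3 -m crank '{"targets":[[0,0,-0.4,0,0],[0,0,-0.8,0,0],[0,0,-1.2,0,0],[0,0,-1.6,0,0],[0,0,-2.2,0,0],[0,0,-3,0,0],[0,0,-4,0,0],[0,0,-6,0,0],[0,0,-9,0,0],[0,0,-9,0,0],[0,0,-9,0,0]]}'
python3 - <<'E'
from h import *
for p in [(512,365,233),(512,365,120)]: print(p,go(p,-6))
s=snapshot("side"); W=cloud(s); hsv=cv2.cvtColor(s["color"],cv2.COLOR_RGB2HSV)
s=snapshot("wrist"); W=cloud(s); hsv=cv2.cvtColor(s["color"],cv2.COLOR_RGB2HSV)
o=(hsv[...,0]>8)&(hsv[...,0]<25)&(hsv[...,1]>150)&(np.hypot(W[...,0]-570,W[...,1]-127)<60)
P=W[o]; print(len(P),np.percentile(P,[2,50,98],axis=0).round(0))
E
```

```text
time: 5.05
tool_pos: [569.0, 126.7, 233.1]
eef_rot: [2.17, 2.269, 0.003]
wrist_force: [0.1, 0.4, -1.4]
opening: 16.9
finger_force: 59.5
(512, 365, 233) (array([ 2.406e+01, -4.630e+00,  1.000e-02]), np.float64(8.6))
(512, 365, 120) (array([24.06, -4.66, 11.31]), np.float64(8.6))
4719 [[554. 113. 151.]
 [568. 135. 187.]
 [582. 142. 189.]]
```

```bash
python3 -m crank '{"targets":[[4,-0.8,0,2,0],[8,-1.6,0,4,0],[12,-2.3,0,6,0],[16,-3.1,0,8,0],[20,-3.9,0,8.6,0],[22.5,-4.3,0,8.6,0],[24,-4.6,0,8.6,0],[24,-4.6,2,8.6,0],[24,-4.6,5,8.6,0],[24,-4.6,8,8.6,0],[24,-4.6,10,8.6,0],[24,-4.6,11.1,8.6,0],[24,-4.6,11.1,8.6,0],[24,-4.6,11.1,8.6,0],[24,-4.6,11.1,8.6,0]]}'
```

```text
time: 6.65
tool_pos: [512.2, 364.0, 121.2]
eef_rot: [2.336, 2.101, 0.001]
wrist_force: [0.6, -0.2, 0.1]
opening: 17.1
finger_force: 60.2
```

```bash
python3 -m crank '{"targets":[[0,0,0.15,0,0],[0,0,0.2,0,0],[0,0,0.2,0,5],[0,0,0.2,0,6],[0,0,0.2,0,6],[0,0,0.2,0,6],[0,0,0.2,0,6],[0,0,-3,0,6],[0,0,-7,0,6],[0,0,-12,0,6],[0,0,-16,0,6],[0,0,-21,0,6],[0,0,-23,0,6]]}'
python3 - <<'E'
from h import *
s=snapshot("wrist"); cv2.imwrite("pics/w2.png",s["color"][...,::-1]); W=cloud(s); hsv=cv2.cvtColor(s["color"],cv2.COLOR_RGB2HSV)
o=(hsv[...,0]>8)&(hsv[...,0]<25)&(hsv[...,1]>150)&(np.hypot(W[...,0]-512,W[...,1]-365)<100)
P=W[o]; print(len(P),np.percentile(P,[2,50,98],axis=0).round(0))
# handle again from scene
for p in [(536,-25,345),(536,-25,276)]: print(p,go(p,1.3))
s=snapshot("scene"); W=cloud(s); c=s["color"]; hsv=cv2.cvtColor(c,cv2.COLOR_RGB2HSV)
H,Sa=hsv[...,0],hsv[...,1]; P=W[((H<6)|(H>174))&(Sa>150)]; P=P[(abs(P[:,2]-225)<15)&(abs(P[:,0]-540)<30)]; print(np.median(P,0))
E
```

```text
time: 7.95
tool_pos: [512.0, 365.4, 356.2]
eef_rot: [2.335, 2.102, 0.01]
wrist_force: [0.1, 0.3, -0.1]
opening: 60.2
finger_force: 0.0
731 [[497. 349.  39.]
 [513. 366.  73.]
 [528. 379.  76.]]
(536, -25, 345) (array([-38.62,   6.46,   1.07]), np.float64(-7.3))
(536, -25, 276) (array([-38.66,   6.42,   7.97]), np.float64(-7.3))
[544.84170011 -44.55425036 229.59804129]
```

View pics/w2.png

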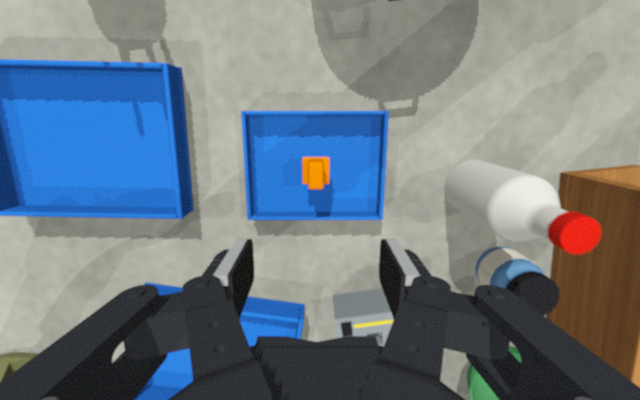

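The picture shows the plug standing upright at (315,172) inside tray C, measured at about (513,366) mm. The spray bottle, jar and bowl haven't moved. Next is the handle.

```bash
python3 -m crank '{"targets":[[-5,0.8,0,-2,6],[-10,1.7,0,-4,6],[-15,2.5,0,-6,6],[-20,3.3,0,-7.5,6],[-25,4.2,0,-7.5,6],[-30,5,0,-7.5,6],[-34,5.7,0,-7.5,6],[-37,6.2,0,-7.5,6],[-38.6,6.4,0,-7.5,6],[-38.6,6.4,0,-7.5,6],[-38.6,6.4,0,-7.5,6],[-38.6,6.4,0,-7.5,6]]}'
python3 - <<'E'
from h import *
s=snapshot("wrist"); W=cloud(s); c=s["color"]; hsv=cv2.cvtColor(c,cv2.COLOR_RGB2HSV)
cv2.imwrite("pics/w3.png",c[...,::-1])
H,Sa=hsv[...,0],hsv[...,1]; P=W[((H<6)|(H>174))&(Sa>150)]; P=P[(abs(P[:,2]-225)<15)&(abs(P[:,0]-540)<40)]; print(len(P),np.median(P,0),cv2.minAreaRect(P[:,:2].astype(np.float32)),P[:,2].max())
print(go((536,-25,274),1.5))
E
```

```text
time: 9.25
tool_pos: [534.7, -24.7, 350.6]
eef_rot: [-2.19, -2.252, -0.0]
wrist_force: [-0.1, 0.8, -0.3]
opening: 59.9
finger_force: 0.0
5013 [535.95141713 -37.92288607 230.97000971] ((536.0469970703125, -44.30778121948242), (24.085041046142578, 99.17194366455078), 1.0583351850509644) 234.8188986161725
(array([-0.05,  0.12,  7.68]), np.float64(0.1))
```

View pics/w3.png

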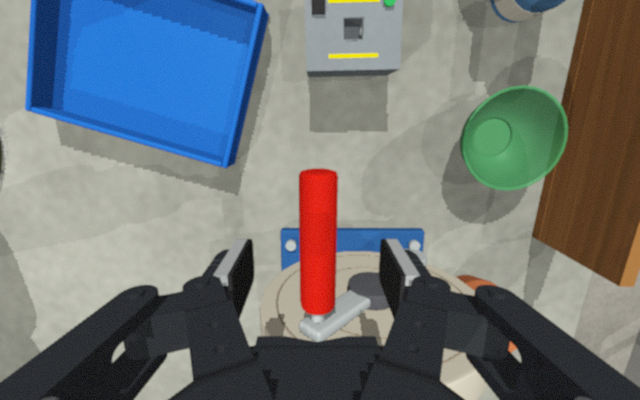

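The handle, at (318,240) in this view, lies centred between the fingers and parallel to the pads. I go down and close.

```bash
python3 -m crank '{"targets":[[0,0.12,4,0,6],[0,0.12,7,0,6],[0,0.12,7.6,0,6],[0,0.12,7.6,0,6],[0,0.12,7.6,0,0],[0,0.12,7.6,0,0],[0,0.12,7.6,0,0],[0,0.12,7.6,0,0],[0,0.12,7.6,0,0],[0,0.12,7.6,0,0]]}'
python3 - <<'E'
from h import *
a0=np.arctan2(536.2-587,220.5-170); print(a0)
q0=-0.785
# world displacement along circle -> tool y(=+x), z(=-dz) in cm from q0
for q in q0+np.arange(0,2*np.pi+.01,0.1): print(round(q,2), round(7*(np.sin(q)-np.sin(q0)),2), round(-7*(np.cos(q)-np.cos(q0)),2),end=' | ')
E
```

```text
time: 10.3
tool_pos: [536.0, -25.9, 276.3]
eef_rot: [2.192, 2.249, 0.001]
wrist_force: [-2.6, 1.2, 4.3]
opening: 24.0
finger_force: 58.5
-0.7883596552331448
-0.78 0.0 -0.0 | -0.68 0.52 -0.47 | -0.58 1.08 -0.88 | -0.48 1.68 -1.24 | -0.38 2.32 -1.54 | -0.29 2.98 -1.77 | -0.18 3.66 -1.93 | -0.08 4.35 -2.02 | 0.02 5.05 -2.05 | 0.12 5.75 -2.0 | 0.21 6.44 -1.89 | 0.32 7.12 -1.7 | 0.42 7.77 -1.45 | 0.52 8.4 -1.14 | 0.62 8.99 -0.77 | 0.72 9.54 -0.33 | 0.82 10.04 0.15 | 0.92 10.5 0.68 | 1.02 10.89 1.26 | 1.12 11.23 1.87 | 1.21 11.51 2.51 | 1.32 11.72 3.18 | 1.42 11.86 3.87 | 1.52 11.94 4.56 | 1.62 11.94 5.26 | 1.72 11.88 5.96 | 1.82 11.74 6.64 | 1.92 11.54 7.31 | 2.02 11.27 7.96 | 2.12 10.94 8.58 | 2.22 10.54 9.16 | 2.32 10.1 9.69 | 2.42 9.6 10.18 | 2.52 9.05 10.62 | 2.62 8.47 11.0 | 2.72 7.84 11.32 | 2.82 7.19 11.58 | 2.92 6.52 11.77 | 3.02 5.83 11.9 | 3.12 5.13 11.95 | 3.22 4.43 11.93 | 3.32 3.74 11.85 | 3.42 3.06 11.69 | 3.51 2.39 11.47 | 3.62 1.76 11.18 | 3.72 1.15 10.83 | 3.82 0.58 10.42 | 3.92 0.06 9.96 | 4.02 -0.42 9.45 | 4.12 -0.84 8.89 | 4.22 -1.2 8.29 | 4.32 -1.51 7.66 | 4.42 -1.74 7.0 | 4.52 -1.92 6.32 | 4.62 -2.02 5.63 | 4.72 -2.05 4.93 | 4.82 -2.02 4.23 | 4.92 -1.91 3.54 | 5.02 -1.73 2.87 | 5.12 -1.49 2.21 | 5.22 -1.19 1.58 | 5.32 -0.82 0.98 | 5.42 -0.39 0.43 |
```

Gripped at 24 mm and 58 N. I'll print the row table for slow leading at 0.05 rad per row (35 mm/s), in blocks of 0.5 rad.

```bash
python3 - <<'E'
import numpy as np
q0=-0.785
for k in range(13):
    qs=q0+0.5*k
    q=qs+0.05*np.arange(1,11)
    print(round(qs,3),",".join("[0,%.2f,%.2f,0,0]"%(a,b) for a,b in zip(7*(np.sin(q)-np.sin(qs)),-7*(np.cos(q)-np.cos(qs)))))
E
```

```text
-0.785 [0,0.25,-0.24,0,0],[0,0.52,-0.47,0,0],[0,0.80,-0.68,0,0],[0,1.08,-0.88,0,0],[0,1.38,-1.07,0,0],[0,1.68,-1.24,0,0],[0,2.00,-1.40,0,0],[0,2.32,-1.54,0,0],[0,2.65,-1.66,0,0],[0,2.98,-1.77,0,0]
-0.285 [0,0.34,-0.09,0,0],[0,0.68,-0.16,0,0],[0,1.03,-0.22,0,0],[0,1.37,-0.26,0,0],[0,1.72,-0.28,0,0],[0,2.07,-0.28,0,0],[0,2.42,-0.27,0,0],[0,2.77,-0.24,0,0],[0,3.12,-0.19,0,0],[0,3.46,-0.12,0,0]
0.215 [0,0.34,0.08,0,0],[0,0.68,0.18,0,0],[0,1.01,0.30,0,0],[0,1.33,0.43,0,0],[0,1.65,0.58,0,0],[0,1.95,0.75,0,0],[0,2.25,0.93,0,0],[0,2.55,1.12,0,0],[0,2.83,1.33,0,0],[0,3.10,1.55,0,0]
0.715 [0,0.26,0.24,0,0],[0,0.50,0.48,0,0],[0,0.74,0.75,0,0],[0,0.96,1.02,0,0],[0,1.17,1.30,0,0],[0,1.36,1.59,0,0],[0,1.53,1.89,0,0],[0,1.70,2.20,0,0],[0,1.84,2.52,0,0],[0,1.97,2.85,0,0]
1.215 [0,0.11,0.33,0,0],[0,0.21,0.67,0,0],[0,0.29,1.01,0,0],[0,0.35,1.35,0,0],[0,0.40,1.70,0,0],[0,0.43,2.05,0,0],[0,0.44,2.40,0,0],[0,0.43,2.75,0,0],[0,0.41,3.10,0,0],[0,0.37,3.44,0,0]
1.715 [0,-0.06,0.34,0,0],[0,-0.14,0.69,0,0],[0,-0.23,1.02,0,0],[0,-0.34,1.36,0,0],[0,-0.46,1.68,0,0],[0,-0.61,2.00,0,0],[0,-0.76,2.31,0,0],[0,-0.94,
[... 749 characters left out ...]
0],[0,-1.57,-1.38,0,0],[0,-1.79,-1.66,0,0],[0,-1.99,-1.94,0,0],[0,-2.18,-2.24,0,0],[0,-2.35,-2.54,0,0]
4.215 [0,-0.16,-0.31,0,0],[0,-0.30,-0.63,0,0],[0,-0.43,-0.96,0,0],[0,-0.54,-1.29,0,0],[0,-0.64,-1.63,0,0],[0,-0.71,-1.97,0,0],[0,-0.77,-2.31,0,0],[0,-0.82,-2.66,0,0],[0,-0.84,-3.01,0,0],[0,-0.85,-3.36,0,0]
4.715 [0,0.01,-0.35,0,0],[0,0.04,-0.70,0,0],[0,0.08,-1.05,0,0],[0,0.14,-1.39,0,0],[0,0.22,-1.73,0,0],[0,0.32,-2.07,0,0],[0,0.43,-2.40,0,0],[0,0.56,-2.72,0,0],[0,0.70,-3.04,0,0],[0,0.87,-3.35,0,0]
5.215 [0,0.18,-0.30,0,0],[0,0.37,-0.60,0,0],[0,0.57,-0.88,0,0],[0,0.79,-1.15,0,0],[0,1.02,-1.41,0,0],[0,1.27,-1.66,0,0],[0,1.53,-1.90,0,0],[0,1.80,-2.12,0,0],[0,2.08,-2.33,0,0],[0,2.37,-2.53,0,0]
```

```bash
python3 -m crank '{"targets":[[0,0.25,-0.24,0,0],[0,0.52,-0.47,0,0],[0,0.80,-0.68,0,0],[0,1.08,-0.88,0,0],[0,1.38,-1.07,0,0],[0,1.68,-1.24,0,0],[0,2.00,-1.40,0,0],[0,2.32,-1.54,0,0],[0,2.65,-1.66,0,0],[0,2.98,-1.77,0,0]]}' | grep -v rot
python3 -m crank '{"targets":[[0,0.34,-0.09,0,0],[0,0.68,-0.16,0,0],[0,1.03,-0.22,0,0],[0,1.37,-0.26,0,0],[0,1.72,-0.28,0,0],[0,2.07,-0.28,0,0],[0,2.42,-0.27,0,0],[0,2.77,-0.24,0,0],[0,3.12,-0.19,0,0],[0,3.46,-0.12,0,0]]}'  | grep -v rot
```

```text
time: 11.3
tool_pos: [566.0, -25.2, 293.4]
wrist_force: [-4.4, 1.5, 4.6]
opening: 24.3
finger_force: 59.6
time: 12.3
tool_pos: [601.1, -24.3, 294.0]
wrist_force: [-0.5, 2.6, 5.0]
opening: 24.1
finger_force: 59.7
```

```bash
python3 -m crank '{"targets":[[0,0.34,0.08,0,0],[0,0.68,0.18,0,0],[0,1.01,0.30,0,0],[0,1.33,0.43,0,0],[0,1.65,0.58,0,0],[0,1.95,0.75,0,0],[0,2.25,0.93,0,0],[0,2.55,1.12,0,0],[0,2.83,1.33,0,0],[0,3.10,1.55,0,0]]}' | grep -v rot
python3 -m crank '{"targets":[[0,0.26,0.24,0,0],[0,0.50,0.48,0,0],[0,0.74,0.75,0,0],[0,0.96,1.02,0,0],[0,1.17,1.30,0,0],[0,1.36,1.59,0,0],[0,1.53,1.89,0,0],[0,1.70,2.20,0,0],[0,1.84,2.52,0,0],[0,1.97,2.85,0,0]]}'  | grep -v rot
python3 -m crank '{"targets":[[0,0.11,0.33,0,0],[0,0.21,0.67,0,0],[0,0.29,1.01,0,0],[0,0.35,1.35,0,0],[0,0.40,1.70,0,0],[0,0.43,2.05,0,0],[0,0.44,2.40,0,0],[0,0.43,2.75,0,0],[0,0.41,3.10,0,0],[0,0.37,3.44,0,0]]}' | grep -v rot
```

```text
time: 13.3
tool_pos: [631.6, -23.6, 277.9]
wrist_force: [-2.0, 4.8, 2.5]
opening: 24.6
finger_force: 59.7
time: 14.3
tool_pos: [650.7, -23.1, 249.2]
wrist_force: [-3.2, 4.6, 3.0]
opening: 24.4
finger_force: 59.7
time: 15.3
tool_pos: [653.9, -23.0, 214.9]
wrist_force: [-4.6, 4.7, 6.2]
opening: 24.4
finger_force: 59.8
```

```bash
python3 -m crank '{"targets":[[0,-0.06,0.34,0,0],[0,-0.14,0.69,0,0],[0,-0.23,1.02,0,0],[0,-0.34,1.36,0,0],[0,-0.46,1.68,0,0],[0,-0.61,2.00,0,0],[0,-0.76,2.31,0,0],[0,-0.94,2.62,0,0],[0,-1.13,2.91,0,0],[0,-1.33,3.20,0,0]]}' | grep -v rot
python3 -m crank '{"targets":[[0,-0.22,0.27,0,0],[0,-0.45,0.54,0,0],[0,-0.69,0.79,0,0],[0,-0.95,1.03,0,0],[0,-1.21,1.25,0,0],[0,-1.49,1.47,0,0],[0,-1.78,1.66,0,0],[0,-2.08,1.85,0,0],[0,-2.39,2.02,0,0],[0,-2.70,2.17,0,0]]}' | grep -v rot
```

```text
time: 16.3
tool_pos: [640.9, -23.3, 184.0]
wrist_force: [-5.7, 4.1, 14.0]
opening: 24.2
finger_force: 60.5
time: 17.3
tool_pos: [616.8, -23.9, 163.9]
wrist_force: [1.6, 4.1, 15.5]
opening: 24.1
finger_force: 60.9
```

```bash
python3 -m crank '{"targets":[[0,-0.32,0.14,0,0],[0,-0.65,0.26,0,0],[0,-0.98,0.36,0,0],[0,-1.32,0.45,0,0],[0,-1.67,0.52,0,0],[0,-2.01,0.57,0,0],[0,-2.36,0.61,0,0],[0,-2.71,0.62,0,0],[0,-3.06,0.63,0,0],[0,-3.41,0.61,0,0]]}' | grep -v rot
python3 -m crank '{"targets":[[0,-0.35,-0.03,0,0],[0,-0.69,-0.09,0,0],[0,-1.04,-0.16,0,0],[0,-1.38,-0.24,0,0],[0,-1.71,-0.34,0,0],[0,-2.04,-0.46,0,0],[0,-2.36,-0.60,0,0],[0,-2.68,-0.75,0,0],[0,-2.99,-0.92,0,0],[0,-3.28,-1.10,0,0]]}' | grep -v rot
python3 -m crank '{"targets":[[0,-0.29,-0.20,0,0],[0,-0.57,-0.41,0,0],[0,-0.84,-0.63,0,0],[0,-1.09,-0.87,0,0],[0,-1.34,-1.12,0,0],[0,-1.57,-1.38,0,0],[0,-1.79,-1.66,0,0],[0,-1.99,-1.94,0,0],[0,-2.18,-2.24,0,0],[0,-2.35,-2.54,0,0]]}' | grep -v rot
```

```text
time: 18.3
tool_pos: [583.8, -24.8, 156.1]
wrist_force: [10.8, 5.1, -4.4]
opening: 24.2
finger_force: 59.2
time: 19.3
tool_pos: [549.0, -25.7, 165.8]
wrist_force: [6.7, 6.4, -9.5]
opening: 23.9
finger_force: 59.3
time: 20.3
tool_pos: [524.2, -26.4, 190.8]
wrist_force: [2.6, 5.3, -8.9]
opening: 24.2
finger_force: 59.3
```

```bash
python3 -m crank '{"targets":[[0,-0.16,-0.31,0,0],[0,-0.30,-0.63,0,0],[0,-0.43,-0.96,0,0],[0,-0.54,-1.29,0,0],[0,-0.64,-1.63,0,0],[0,-0.71,-1.97,0,0],[0,-0.77,-2.31,0,0],[0,-0.82,-2.66,0,0],[0,-0.84,-3.01,0,0],[0,-0.85,-3.36,0,0]]}' | grep -v rot
python3 -m crank '{"targets":[[0,0.01,-0.35,0,0],[0,0.04,-0.70,0,0],[0,0.08,-1.05,0,0],[0,0.14,-1.39,0,0],[0,0.22,-1.73,0,0],[0,0.32,-2.07,0,0],[0,0.43,-2.40,0,0],[0,0.56,-2.72,0,0],[0,0.70,-3.04,0,0],[0,0.87,-3.35,0,0]]}' | grep -v rot
```

```text
time: 21.3
tool_pos: [514.8, -26.6, 224.2]
wrist_force: [0.2, 7.6, -8.4]
opening: 24.2
finger_force: 59.4
time: 22.3
tool_pos: [522.4, -26.4, 257.4]
wrist_force: [-3.8, 6.5, -5.5]
opening: 24.5
finger_force: 59.8
```

```bash
python3 - <<'E'
import numpy as np
from scipy.optimize import least_squares
D=np.array([[566,293.4,-4.4,4.6],[601.1,294,-.5,5],[631.6,277.9,-2,2.5],[650.7,249.2,-3.2,3],[653.9,214.9,-4.6,6.2],[640.9,184,-5.7,14],[616.8,163.9,1.6,15.5],[583.8,156.1,10.8,-4.4],[549,165.8,6.7,-9.5],[524.2,190.8,2.6,-8.9],[514.8,224.2,.2,-8.4],[522.4,257.4,-3.8,-5.5]])
r=least_squares(lambda p:np.hypot(D[:,0]-p[0],D[:,1]-p[1])-p[2],[586,224,70]); print(r.x.round(1),r.fun.round(1))
x,z=D[:,0]-r.x[0],D[:,1]-r.x[1]; q=np.unwrap(np.arctan2(x,z)); n=np.hypot(x,z)
t=np.c_[z/n,-x/n]; res=-(D[:,2:]*t).sum(1); rad=(D[:,2:]*np.c_[x,z]/n[:,None]).sum(1)
print(np.c_[q,res,rad].round(2))
for use in ("free","bias"):
    cols=[np.ones_like(q),np.sin(q),np.cos(q)]
    if use=="free":
        A=np.c_[tuple(cols)]; y=res
        p,*_=np.linalg.lstsq(A,y,rcond=None); print(use,p.round(2),"amp",np.hypot(p[1],p[2]).round(2),"q*",np.arctan2(-p[2],p[1]).round(3),(A@p-y).round(1))
    else: # friction grows with radial load not used; robust fit, amplitude fixed 4.9
        f=lambda p:p[0]+p[1]*np.sin(q-p[2])-res
        s=least_squares(f,[6,5,1.5],loss="soft_l1",f_scale=.5); print("robust",s.x.round(2),s.fun.round(1))
        s=least_squares(lambda p:p[0]+4.9*np.sin(q-p[1])-res,[6,1.5],loss="soft_l1",f_scale=.5); print("fixedA",s.x.round(2))
E
```

```text
[584.8 226.   70. ] [ 0.   0.  -0.  -0.1  0.1  0.1 -0.1 -0.1  0.   0.1  0.  -0.1]
[[-2.700e-01  3.010e+00  5.610e+00]
 [ 2.400e-01  1.650e+00  4.750e+00]
 [ 7.300e-01  3.160e+00  5.200e-01]
 [ 1.230e+00  3.890e+00 -2.020e+00]
 [ 1.730e+00  5.400e+00 -5.520e+00]
 [ 2.210e+00  7.800e+00 -1.295e+01]
 [ 2.670e+00  8.530e+00 -1.304e+01]
 [ 3.160e+00  1.086e+01  4.250e+00]
 [ 3.680e+00  1.061e+01  4.740e+00]
 [ 4.190e+00  9.000e+00  2.220e+00]
 [ 4.690e+00  8.400e+00  1.000e-02]
 [ 5.180e+00  6.620e+00  9.200e-01]]
free [ 6.47 -1.54 -3.83] amp 4.13 q* 1.953 [ 0.2  0.7 -0.6 -0.2  0.2 -0.3  0.6 -0.5 -0.1  0.7 -0.3 -0.5]
robust [6.51 4.16 1.96] [ 0.2  0.7 -0.6 -0.1  0.2 -0.2  0.7 -0.5  0.   0.8 -0.2 -0.5]
fixedA [6.5  1.96]
```

Fit: drag 6.5 N, slug 4.1 N, heavy side down at q ≈ 1.95. To cancel bias I lead the handle back the other way and sample that too, which also brings it to the target.

```bash
python3 - <<'E'
import numpy as np
for k in range(7):
    qs=5.215-0.5*k
    q=qs-0.05*np.arange(1,11)
    print(round(qs,3),",".join("[0,%.2f,%.2f,0,0]"%(a,b) for a,b in zip(7*(np.sin(q)-np.sin(qs)),-7*(np.cos(q)-np.cos(qs)))))
E
```

```text
5.215 [0,-0.16,0.31,0,0],[0,-0.31,0.63,0,0],[0,-0.44,0.95,0,0],[0,-0.55,1.29,0,0],[0,-0.64,1.62,0,0],[0,-0.72,1.96,0,0],[0,-0.78,2.31,0,0],[0,-0.83,2.65,0,0],[0,-0.86,3.00,0,0],[0,-0.87,3.35,0,0]
4.715 [0,0.01,0.35,0,0],[0,0.03,0.70,0,0],[0,0.08,1.05,0,0],[0,0.14,1.39,0,0],[0,0.21,1.73,0,0],[0,0.31,2.07,0,0],[0,0.42,2.40,0,0],[0,0.55,2.73,0,0],[0,0.69,3.05,0,0],[0,0.85,3.36,0,0]
4.215 [0,0.17,0.30,0,0],[0,0.36,0.60,0,0],[0,0.57,0.88,0,0],[0,0.79,1.16,0,0],[0,1.02,1.42,0,0],[0,1.26,1.67,0,0],[0,1.52,1.91,0,0],[0,1.79,2.13,0,0],[0,2.07,2.34,0,0],[0,2.35,2.54,0,0]
3.715 [0,0.30,0.18,0,0],[0,0.61,0.35,0,0],[0,0.92,0.50,0,0],[0,1.24,0.64,0,0],[0,1.57,0.76,0,0],[0,1.91,0.86,0,0],[0,2.25,0.95,0,0],[0,2.59,1.01,0,0],[0,2.94,1.07,0,0],[0,3.28,1.10,0,0]
3.215 [0,0.35,0.02,0,0],[0,0.70,0.02,0,0],[0,1.05,-0.00,0,0],[0,1.40,-0.04,0,0],[0,1.74,-0.09,0,0],[0,2.09,-0.16,0,0],[0,2.42,-0.25,0,0],[0,2.76,-0.35,0,0],[0,3.09,-0.47,0,0],[0,3.41,-0.61,0,0]
2.715 [0,0.31,-0.15,0,0],[0,0.62,-0.32,0,0],[0,0.92,-0.50,0,0],[0,1.21,-0.70,0,0],[0,1.49,-0.91,0,0],[0,1.75,-1.14,0,0],[0,2.01,-1.38,0,0],[0,2.25,-1.63,0,0],[0,2.48,-1.89,0,0],[0,2.70,-2.17,0,0]
2.215 [0,0.20,-0.28,0,0],[0,0.39,-0.58,0,0],[0,0.57,-0.88,0,0],[0,0.72,-1.20,0,0],[0,0.87,-1.52,0,0],[0,0.99,-1.84,0,0],[0,1.10,-2.17,0,0],[0,1.20,-2.51,0,0],[0,1.27,-2.85,0,0],[0,1.33,-3.20,0,0]
```

```bash
python3 -m crank '{"targets":[[0,-0.16,0.31,0,0],[0,-0.31,0.63,0,0],[0,-0.44,0.95,0,0],[0,-0.55,1.29,0,0],[0,-0.64,1.62,0,0],[0,-0.72,1.96,0,0],[0,-0.78,2.31,0,0],[0,-0.83,2.65,0,0],[0,-0.86,3.00,0,0],[0,-0.87,3.35,0,0]]}' | grep -v rot
python3 -m crank '{"targets":[[0,0.01,0.35,0,0],[0,0.03,0.70,0,0],[0,0.08,1.05,0,0],[0,0.14,1.39,0,0],[0,0.21,1.73,0,0],[0,0.31,2.07,0,0],[0,0.42,2.40,0,0],[0,0.55,2.73,0,0],[0,0.69,3.05,0,0],[0,0.85,3.36,0,0]]}' | grep -v rot
python3 -m crank '{"targets":[[0,0.17,0.30,0,0],[0,0.36,0.60,0,0],[0,0.57,0.88,0,0],[0,0.79,1.16,0,0],[0,1.02,1.42,0,0],[0,1.26,1.67,0,0],[0,1.52,1.91,0,0],[0,1.79,2.13,0,0],[0,2.07,2.34,0,0],[0,2.35,2.54,0,0]]}' | grep -v rot
python3 -m crank '{"targets":[[0,0.30,0.18,0,0],[0,0.61,0.35,0,0],[0,0.92,0.50,0,0],[0,1.24,0.64,0,0],[0,1.57,0.76,0,0],[0,1.91,0.86,0,0],[0,2.25,0.95,0,0],[0,2.59,1.01,0,0],[0,2.94,1.07,0,0],[0,3.28,1.10,0,0]]}' | grep -v rot
```

```text
time: 23.3
tool_pos: [514.8, -26.5, 225.1]
wrist_force: [-4.4, 6.3, 5.3]
opening: 23.9
finger_force: 61.0
time: 24.3
tool_pos: [523.8, -26.3, 191.5]
wrist_force: [-2.1, 6.8, 3.1]
opening: 24.0
finger_force: 60.7
time: 25.3
tool_pos: [547.9, -25.7, 166.3]
wrist_force: [-0.9, 5.4, 3.9]
opening: 24.1
finger_force: 60.7
time: 26.3
tool_pos: [581.0, -24.8, 156.0]
wrist_force: [-2.1, 5.7, 9.0]
opening: 24.1
finger_force: 61.0
```

```bash
python3 -m crank '{"targets":[[0,0.35,0.02,0,0],[0,0.70,0.02,0,0],[0,1.05,0,0,0],[0,1.40,-0.04,0,0],[0,1.74,-0.09,0,0],[0,2.09,-0.16,0,0],[0,2.42,-0.25,0,0],[0,2.76,-0.35,0,0],[0,3.09,-0.47,0,0],[0,3.41,-0.61,0,0]]}' | grep -v rot
python3 -m crank '{"targets":[[0,0.31,-0.15,0,0],[0,0.62,-0.32,0,0],[0,0.92,-0.50,0,0],[0,1.21,-0.70,0,0],[0,1.49,-0.91,0,0],[0,1.75,-1.14,0,0],[0,2.01,-1.38,0,0],[0,2.25,-1.63,0,0],[0,2.48,-1.89,0,0],[0,2.70,-2.17,0,0]]}' | grep -v rot
python3 -m crank '{"targets":[[0,0.20,-0.28,0,0],[0,0.39,-0.58,0,0],[0,0.57,-0.88,0,0],[0,0.72,-1.20,0,0],[0,0.87,-1.52,0,0],[0,0.99,-1.84,0,0],[0,1.10,-2.17,0,0],[0,1.20,-2.51,0,0],[0,1.27,-2.85,0,0],[0,1.33,-3.20,0,0]]}' | grep -v rot
```

```text
time: 27.3
tool_pos: [613.0, -24.0, 161.8]
wrist_force: [-8.9, 5.0, 10.5]
opening: 24.1
finger_force: 61.4
time: 28.3
tool_pos: [639.1, -23.4, 181.6]
wrist_force: [-7.2, 4.7, -1.2]
opening: 24.5
finger_force: 60.4
time: 29.3
tool_pos: [653.6, -23.0, 213.1]
wrist_force: [-0.2, 6.3, -6.7]
opening: 24.0
finger_force: 59.6
```

```bash
python3 - <<'E'
import numpy as np
from scipy.optimize import least_squares
F=[[566,293.4,-4.4,4.6],[601.1,294,-.5,5],[631.6,277.9,-2,2.5],[650.7,249.2,-3.2,3],[653.9,214.9,-4.6,6.2],[640.9,184,-5.7,14],[616.8,163.9,1.6,15.5],[583.8,156.1,10.8,-4.4],[549,165.8,6.7,-9.5],[524.2,190.8,2.6,-8.9],[514.8,224.2,.2,-8.4],[522.4,257.4,-3.8,-5.5]]
B=[[514.8,225.1,-4.4,5.3],[523.8,191.5,-2.1,3.1],[547.9,166.3,-.9,3.9],[581,156,-2.1,9],[613,161.8,-8.9,10.5],[639.1,181.6,-7.2,-1.2],[653.6,213.1,-.2,-6.7]]
D=np.array(F+B); sg=np.r_[np.ones(12),-np.ones(7)]
x,z=D[:,0]-584.8,D[:,1]-226; q=np.arctan2(x,z)%(2*np.pi); n=np.hypot(x,z)
T=-(D[:,2]*z/n-D[:,3]*x/n)  # resisting + sense
f=lambda p:sg*p[0]+p[1]*np.sin(q-p[2])-T
s=least_squares(f,[6,5,1.9],loss="soft_l1",f_scale=.5); print(s.x.round(2)); print(np.c_[q,sg,T,s.fun].round(2))
g=lambda p:sg*p[0]+p[1]*np.sin(q-p[2])+p[3]*z/n+p[4]*0-T
b=np.argsort(q[12:])
for i in range(12,19):
    j=np.argmin(abs(q[:12]-q[i])); print(q[i].round(2),"gravity part",((T[i]+T[j])/2).round(2))
E
```

```text
[6.56 3.99 1.93]
[[ 6.01  1.    3.    0.34]
 [ 0.24  1.    1.65  0.95]
 [ 0.73  1.    3.16 -0.31]
 [ 1.23  1.    3.89  0.1 ]
 [ 1.73  1.    5.39  0.37]
 [ 2.21  1.    7.79 -0.12]
 [ 2.67  1.    8.52  0.72]
 [ 3.16  1.   10.86 -0.54]
 [ 3.68  1.   10.61 -0.12]
 [ 4.19  1.    9.    0.65]
 [ 4.69  1.    8.4  -0.34]
 [ 5.18  1.    6.62 -0.48]
 [ 4.7  -1.   -5.36  0.25]
 [ 4.2  -1.   -3.73  0.23]
 [ 3.7  -1.   -2.82  0.17]
 [ 3.2  -1.   -2.58 -0.17]
 [ 2.73 -1.   -3.93  0.22]
 [ 2.26 -1.   -5.49  0.2 ]
 [ 1.76 -1.   -6.62 -0.63]]
4.7 gravity part 1.52
4.2 gravity part 2.63
3.7 gravity part 3.9
3.2 gravity part 4.14
2.73 gravity part 2.3
2.26 gravity part 1.15
1.76 gravity part -0.62
```

Both directions agree: heavy side down at q ≈ 1.94. I make a final small lead of +0.2 rad and hold.

```bash
python3 -m crank '{"targets":[[0,-0.06,0.34,0,0],[0,-0.14,0.69,0,0],[0,-0.23,1.02,0,0],[0,-0.34,1.36,0,0],[0,-0.34,1.36,0,0],[0,-0.34,1.36,0,0],[0,-0.34,1.36,0,0],[0,-0.34,1.36,0,0],[0,-0.34,1.36,0,0],[0,-0.34,1.36,0,0],[0,-0.34,1.36,0,0]]}'
python3 - <<'E'
from h import *
s=ctrl.state(); p=s["tool_pos"]; print("q",np.arctan2(p[0]-584.8,p[2]-226),abs(s["qvel"]).max())
s=snapshot("scene"); cv2.imwrite("pics/end.png",s["color"][...,::-1])
E
```

```text
time: 30.4
tool_pos: [650.2, -23.1, 201.0]
eef_rot: [-2.191, -2.249, 0.004]
wrist_force: [-4.9, 4.2, 3.4]
opening: 24.1
finger_force: 60.7
q 1.9352311744695967 0.0014632182222641507
```

View pics/end.png

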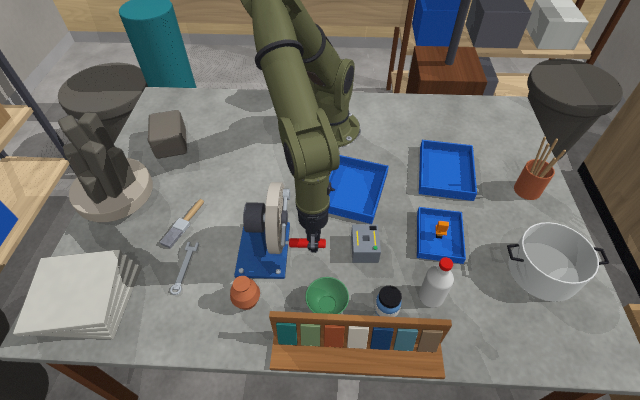

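The picture shows the plug in tray C at (441,229), the gripper on the red handle at (310,242), and the bystanders where they were. The arm is still, so I hand it in.

```bash
python3 -c "
from rig import ctrl
print(ctrl.sign_off())"
```

```text
the job is handed in; nothing more can be done
None
```

I handed the job in at about 30 s: the plug stands let go in the 180 x 140 mm blue tray, and the gripper holds the red handle at 60 N with the wheel still. The heavy side is at the bottom as felt in both turning directions (q ≈ 1.94 rad); the hand-in returned no verdict.

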